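Walk the tube block round to the light bar

ROBOT

A 6-joint arm with a two-finger parallel gripper is mounted at the origin on the work surface. World frame = base frame: x ahead of the robot, y to its left, z up, the work surface at z = 0. Lengths are in m, angles in rad, forces in N, time in s.
With the tool pointing down it reaches from about 0.375 to 0.975 m from the base axis. Payload 3.8 kg.
Tool frame: the origin (TCP) lies at the very end of the fingers, on their centre line; the grasp point (between the pads) lies 19 mm behind it; z points along the fingers, y is the line along which they close (so a half turn about z gives the same grasp; the last joint's range is limited). The gripper opens to 85 mm and grips with 20 to 120 N. Pads are 22 mm wide; open, the fingers measure 114 mm over their backs; the gripper's body (76 mm by 85 mm) begins 54 mm behind the grasp point. The pads swing forward as they close: fully open they stand 13 mm farther back than shut.
Start: joints at [-0.037, 0.264, 1.604, -0, 1.274, -0.037], TCP at [0.675, -0, 0.231] pointing down, gripper open.
Joint ranges: [-2.63, 2.63], [-0.94, 2.18], [0.31, 2.57], [-1.31, 4.45], [0, 2.66], [-2.55, 2.55]. Speed limits (rad/s): [2.57, 2.57, 3.14, 3.14, 3.14, 3.14].

INTERFACE

Orientations are given as a rotation vector (axis times angle).
In Python, from workcell import monitor, viewer, job gives the robot as it stands. The module is installed in compiled form; this text tells all that it offers.
- The arm moves only by the tool step_arm, never from a script. Its argument "series" is one flat list of numbers, 4 for each row, row after row: the shift along the tool's x, y, z in m, then the turn about the tool's z in rad. A call has 1 to 8 rows; each row is the pose to reach, as a shift and turn from the pose commanded when the call began, along the tool's axes at that moment; what a row does not reach only later rows make up. A row lasts 1/8 s, in which the tool goes at most 62.5 mm and 10.7 degrees, less where a joint would pass 70% of its speed; a pose out of reach is approached as far as the arm can. A call with a gripper value outside its range is refused whole. "gripper" is the opening, from 0 (shut) to 1 (fully open), set as the call begins (left out, the last holds). The fingers move at their own pace and stop on an object; "newtons" is the grip in N (left out, the last holds). Time passes only in rows, so rows that repeat a pose let the fingers close. It gives the time, the measured TCP pose, the force, the opening and the grip force at its end, in the units of the state.
- monitor.read_state(): the state, without advancing time (a new reading comes with each control period).
- viewer.read_camera(name): name is "scene" or "side" or "wrist"; returns a dict with "image" (400x640x3 uint8, red, green, blue), "intrinsics" (3x3 intrinsics, pixels), "T" (4x4, takes a point from camera to world coordinates); the wrist camera has in their place "hand_eye" (4x4, takes a point from camera to tool coordinates, whose origin is the TCP and whose axes are the flange's). Camera axes: x right, y up, looking along -z (the intrinsics and any distortion apply to the point x, -y, -z); pixel columns grow to the right and rows downward; lengths in m; the calibration is good to about 2 mm. A picture is of the moment at which its call begins: read the wrist's pose just before it. There is no depth.
- job.finish_job(): hands the job in; it is judged then, once.
Trained networks look in a picture, given as the dict that the camera call returned (one of the last four; its "shot" number tells which), for a name from the list of things; names that differ only in an ending like _2 or _b are one class to them, and where a whole thing is asked for, a point or a joint stands for the part that bears it (a point fixed in the world has none). Each returns a list of dicts, best first, with "score" (0 to 1); they miss things now and then, are a little off and sometimes report something else, mostly with a low value. They report only what shows in the picture. A call takes as long as a camera call. They do not tell look-alikes from the thing itself.
- viewer.boxes_of(picture, label): "extent" ([centre column, centre row, width, height] in pixels, round what is visible of it).
- viewer.spot_point(picture, label): "point" ([column, row] in pixels: a listed point, or the origin of a listed thing).
The state is a dict: "time": time; "q": joint angles; "joint_vel": joint speeds; "joint_torque": joint torques, N m; "tool_pos": TCP position; "tcp_rot": TCP orientation; "wrist_force": force on the tool from outside, world axes, zero at the start; "torque": the same for the moment, N m; "width": opening from 0.0 (shut) to 1.0 (fully open); "grip_force": force on a finger pad.
Only numpy, scipy, OpenCV 4.12 (cv2) and the standard library are available. Lean on these libraries where they do the work, as an engineer would, in place of code of your own. Each camera call takes 0.05 s, during which the arm holds its last target. There are 200 camera calls.

TASK

The heavy aluminium tube block stands askew in front of the white-faced light bar. Push it round with the fingertips (nudging alternate corners walks it round on the spot), without letting it dig a corner into the bar, until one of its long slotted sides, either one, faces the bar squarely; then push it up so that this whole side lies flush against the bar's white face, within the bar's length. Keep the block flat on the bench, never lifting or tipping it, and leave the bottle, the spot plate and the tin alone.

Things in the scene. Friction and masses are not known exactly. Their poses are not given: they have to be found in the camera images.
- block: heavy aluminium tube block, loose, 130 x 90 mm, 36 mm tall with its four 3 mm feet (at x = ±32, y = ±24 mm), 0.7 to 1.0 kg; ten 20 mm wells on top, five dark slots on each long side. It slides at 3 to 7 N and stops at once. Origin: centre of its base at bench height, x along the 130 mm length, y along the 90 mm width, z up. It starts clear of the bar, with its long sides 34 to 90 degrees off parallel
- bar: light bar fixed to the bench, 270 mm long, 45 mm deep, 32 mm tall: low dark steel housing with a flat white front face (its top edge white too) on the robot's side. Origin at the foot of the white face, midway along it; y along its length, x square to the white face, into the bar and away from the robot (the face is the plane x = 0, the block at negative x), z up
- side_a_left (a point): corner of the block: the foot of the upright edge at one end of a long side, given at bench height; in the block's frame it lies at x = -65, y = +45 mm (side a is the long side at y = +45 mm)
- side_a_right (a point): corner of the block: the foot of the upright edge at one end of a long side, given at bench height; in the block's frame it lies at x = +65, y = +45 mm (side a)
- side_b_left (a point): corner of the block: the foot of the upright edge at one end of a long side, given at bench height; in the block's frame it lies at x = +65, y = -45 mm (side b is the long side at y = -45 mm)
- side_b_right (a point): corner of the block: the foot of the upright edge at one end of a long side, given at bench height; in the block's frame it lies at x = -65, y = -45 mm (side b)
- bottle: bystander: amber bottle with a blue cap, 52 mm across, 105 mm tall, loose, to one side of the work, about 250 mm along from the bar's middle; origin at the centre of its underside
- spotplate: bystander: white porcelain spot plate, 95 x 72 mm, 12 mm thick, with twelve shallow round wells, loose, on the bench beyond the bar; origin at the centre of its underside
- tin: bystander: green open tin, 72 mm across, 85 mm tall, with white plastic pipettes standing in it up to 115 mm, loose, on the other side of the work from the bottle; origin at the centre of its underside
There are look-alikes about, which are no part of the job. Of the things like the block, leave any that is pink, red or yellow; of the rest the larger one is meant.

How it is judged:
By the outcome, as a careful person would: the job done as asked, in the order asked, and still so for the second after the job is handed in, with the robot touching nothing.
It also fails if it takes over 64 s, if anything falls off the work surface, if the arm or the gripper's body presses on something with over 40 N, if the wrist force passes 120 N, or if a joint passes its speed limit or range.

## Working session

There is one attempt and no reset: what is moved stays moved. The work goes in short steps, Python scripts to look and compute and a tool call to move; the robot and the scene stay as the last step left them, time stands still between calls to the robot, and variables do not carry over. Pictures are saved under pics/ and viewed, at most 10 in all, crops included, and the job is handed in when it is done.

Besides the shell and the picture viewer there is one more tool, called after "Request:" as a command line: name --argument value ..., lists and objects as JSON in quotes. step_arm: Moves the arm, as the interface text tells. Its arguments: {"type":"object","properties":{"series":{"type":"array"},"gripper":{"type":"number"},"newtons":{"type":"number"}},"required":["series"]}

```bash
mkdir -p pics; cat > h.py <<'E'
import numpy as np, cv2
from scipy.spatial.transform import Rotation as R
from workcell import monitor, viewer, job
def toW(p,px,z=0.0):
    K=np.array(p["intrinsics"]);T=np.array(p["T"])
    d=np.linalg.inv(K)@[px[0],px[1],1.]; d=T[:3,:3]@[d[0],-d[1],-d[2]]
    o=T[:3,3]; return o+d*(z-o[2])/d[2]
def save(p,n): cv2.imwrite("pics/"+n,cv2.cvtColor(p["image"],cv2.COLOR_RGB2BGR))
NS=["side_a_left","side_a_right","side_b_left","side_b_right"]
E
python3 - <<'E'
from h import *
s=monitor.read_state();print(s)
for c in ["scene","side"]:
    p=viewer.read_camera(c);save(p,c+"0.png");print(c,[k for k in p], np.round(p["T"],3).tolist())
    for n in ["block","bar","bottle","tin","spotplate"]:
        for b in viewer.boxes_of(p,n)[:3]: print(n,"box",np.round(b["extent"]),round(b["score"],2))
        for b in viewer.spot_point(p,n)[:3]: print(n,"pt",np.round(b["point"],1),round(b["score"],2),toW(p,b["point"]).round(4))
    for n in NS:
        for b in viewer.spot_point(p,n)[:4]: print(n,np.round(b["point"],1),round(b["score"],2),toW(p,b["point"]).round(4))
E
```

```text
{'time': 0.0, 'q': array([-3.68701994e-02,  2.64753521e-01,  1.60538205e+00, -8.86870636e-06,
        1.27371245e+00, -3.69266354e-02]), 'joint_vel': array([1.01160202e-03, 5.22572058e-05, 9.08512302e-04, 3.30634349e-04,
       1.95799717e-03, 4.33350239e-04]), 'joint_torque': array([ 6.10465631e-04, -5.15121067e+01, -3.67308676e+01, -4.07824507e-05,
        1.31324201e-02,  1.46811578e-05]), 'tool_pos': array([6.74260491e-01, 4.25937477e-05, 2.29957442e-01]), 'tcp_rot': array([-2.22021083, -2.22034191,  0.00241946]), 'wrist_force': array([0.52915856, 0.57500002, 0.76840857]), 'torque': array([-0.00425962, -0.0053007 ,  0.00225535]), 'grip_force': 0.0, 'width': 0.9981254348675663}
scene ['image', 'intrinsics', 'T', 'shot'] [[0.6, -0.502, 0.623, 1.096], [0.8, 0.377, -0.467, -0.388], [-0.001, 0.778, 0.628, 0.62], [0.0, 0.0, 0.0, 1.0]]
block box [272. 234.  83.  60.] 0.87
block box [224. 189.  42.  28.] 0.86
block box [427. 225.  68.  61.] 0.79
block pt [167.7 237.9] 0.89 [ 0.3949 -0.2751  0.    ]
block pt [223.1 193.1] 0.89 [ 0.3252 -0.1105  0.    ]
block pt [429.4 227.4] 0.66 [0.7096 
[... 2365 characters left out ...]
 0.4749 -0.1526  0.    ]
side_a_right [466.1 182.2] 0.96 [ 0.3178 -0.3057  0.    ]
side_a_right [215.8 249.9] 0.85 [0.6485 0.2473 0.    ]
side_a_right [405.7 245.2] 0.68 [0.3341 0.0131 0.    ]
side_a_right [433.4 232.6] 0.62 [ 0.3036 -0.0597  0.    ]
side_b_left [412.  225.1] 0.88 [ 0.3532 -0.0586  0.    ]
side_b_left [441.9 193.8] 0.8 [ 0.3477 -0.2183  0.    ]
side_b_left [325.7 198.3] 0.69 [ 0.5714 -0.0406  0.    ]
side_b_left [376.6 251.9] 0.64 [0.3735 0.0663 0.    ]
side_b_right [351.3 179.8] 0.81 [ 0.566  -0.1504  0.    ]
side_b_right [213.8 205.3] 0.78 [0.7725 0.1338 0.    ]
side_b_right [355.4 227.6] 0.76 [0.4516 0.02   0.    ]
side_b_right [429.3 208.9] 0.64 [ 0.347  -0.1395  0.    ]
```

```bash
python3 - <<'E'
import cv2
a=cv2.imread("pics/scene0.png")[140:360,120:500]
cv2.imwrite("pics/c1.png",cv2.resize(a,None,fx=2.1,fy=2.1,interpolation=cv2.INTER_CUBIC))
E
```

```text
(no output)
```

View pics/c1.png

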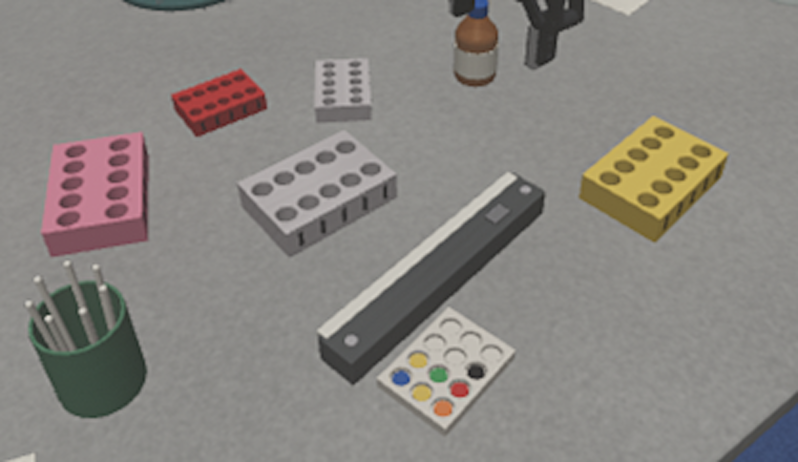

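Grey candidates: the large grey block at full-image px (271,231) and the small grey one at (283,182). Pink (167,238), red (224,189) and yellow (429,225) are excluded by colour. The larger grey one, at crop (318,190), is meant. The light bar runs from crop (322,333) to (515,177).

```bash
cat >> h.py <<'E'
def wrist():
    s=monitor.read_state(); p=viewer.read_camera("wrist")
    T=np.eye(4);T[:3,:3]=R.from_rotvec(s["tcp_rot"]).as_matrix();T[:3,3]=s["tool_pos"]
    p["T"]=T@np.array(p["hand_eye"]); return p
E
python3 - <<'E'
from h import *
p=viewer.read_camera("scene")
a=toW(p,(273.3,298.6),.032);b=toW(p,(365,224),.032);print("bar top edge",a,b,np.linalg.norm(a-b),np.degrees(np.arctan2(*(b-a)[[1,0]])))
w=wrist();save(w,"w0.png");print(np.array(w["T"]).round(3).tolist(),w["intrinsics"],w.keys(),np.round(monitor.read_state()["tool_pos"],3))
for n in ["bar","block"]+NS:
    for b in viewer.spot_point(w,n)[:4]: print(n,np.round(b["point"],1),round(b["score"],2),toW(w,b["point"]).round(4))
E
```

```text
bar top edge [ 0.68858794 -0.18838361  0.032     ] [0.64084058 0.06739419 0.032     ] 0.26019626228027815 100.57399339517194
[[1.0, 0.001, 0.0, 0.676], [-0.001, 0.948, 0.318, 0.081], [0.0, -0.318, 0.948, 0.373], [0.0, 0.0, 0.0, 1.0]] [[338.53856781   0.         319.32403042]
 [  0.         338.53856781 198.05463717]
 [  0.           0.           1.        ]] dict_keys(['image', 'intrinsics', 'hand_eye', 'shot', 'T']) [ 0.675 -0.     0.231]
bar [302.7 211.8] 0.62 [ 0.6567 -0.0608  0.    ]
block [ 61.8 143.2] 0.97 [0.3926 0.0203 0.    ]
block [198.2 238.6] 0.76 [ 0.5296 -0.0954  0.    ]
block [ 35.1 249.2] 0.71 [ 0.3283 -0.1095  0.    ]
side_a_left [322.   42.9] 0.97 [0.6792 0.121  0.    ]
side_a_left [ 15.9 279.8] 0.7 [ 0.2925 -0.1524  0.    ]
side_a_left [167.6 288.2] 0.61 [ 0.4826 -0.1649  0.    ]
side_a_left [ 92.9 188.5] 0.57 [ 0.4157 -0.0319  0.    ]
side_a_right [147.4 189.8] 0.81 [ 0.4782 -0.0336  0.    ]
side_a_right [ 12.8 147.6] 0.63 [0.3372 0.0155 0.    ]
side_b_left [31. 95.] 0.94 [0.3725 0.0711 0.    ]
side_b_left [ 76.6 316.4] 0.94 [ 0.3566 -0.2078  0.    ]
side_b_left [229.2 185.4] 0.81 [ 0.5729 -0.0284  0.    ]
side_b_left [ 53.3 213.2] 0.69 [ 0.3625 -0.0623  0.    ]
side_b_right [240.6 280.8] 0.89 [ 0.5765 -0.1542  0.    ]
side_b_right [ 67.5 281.8] 0.88 [ 0.3571 -0.1554  0.    ]
side_b_right [115.5 141.2] 0.85 [0.4522 0.0224 0.    ]
side_b_right [416.   25.1] 0.59 [0.7724 0.1371 0.    ]
```

View pics/w0.png

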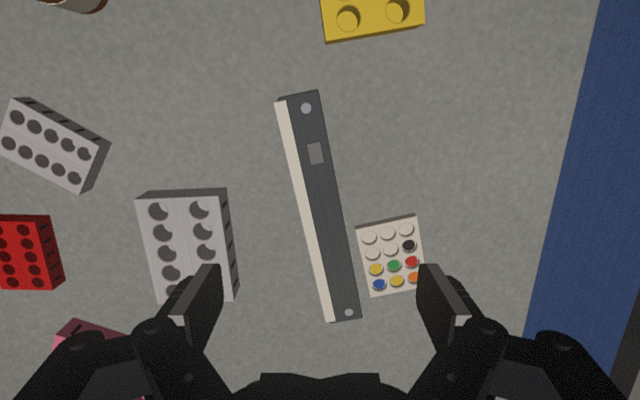

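The larger grey block has px corners (135,198), (227,188) and (240,290), with its slotted side already roughly toward the bar. That disagrees with the stated 34–90° of skew, so I'll check the side view for other candidates.

View pics/side0.png

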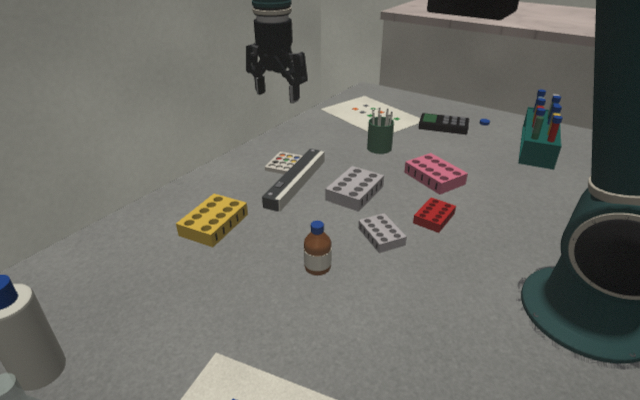

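View pics/scene0.png

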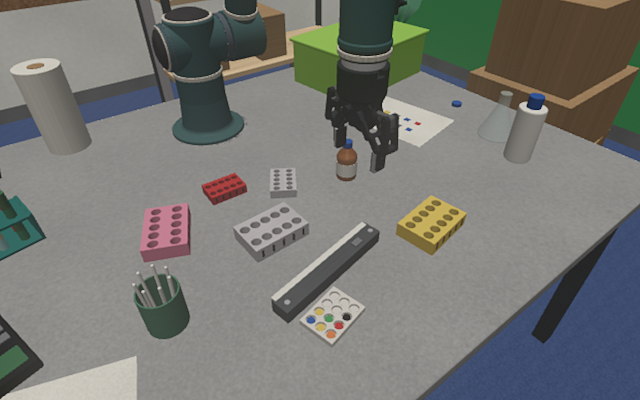

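Only five blocks exist, and the large grey one at scene px (271,231) is the only non-coloured one of 130x90 size. The small grey one measures about 93x66, so I go by the size and colour rule. Next I refine the poses of bar and block.

```bash
python3 - <<'E'
from h import *
w=wrist()
a=toW(w,(275.5,101),.032);b=toW(w,(327,322),.032)
print(a,b,np.linalg.norm(a-b),"ang",np.degrees(np.arctan2(*(a-b)[[1,0]])),"mid",(a+b)/2)
src=np.array([[-65,45],[65,45],[65,-45],[-65,-45]])/1e3
dst=np.array([[.4785,-.161],[.479,-.034],[.569,-.0285],[.575,-.156]])
H,D=src-src.mean(0),dst-dst.mean(0)
th=np.arctan2((H[:,0]*D[:,1]-H[:,1]*D[:,0]).sum(),(H*D).sum());print("block",dst.mean(0),np.degrees(th))
E
```

```text
[0.63396319 0.06626884 0.032     ] [ 0.68549249 -0.19137482  0.032     ] 0.2627461237840754 ang 101.31005369240908 mid [ 0.65972784 -0.06255299  0.032     ]
block [ 0.525375 -0.094875] 91.90647463110356
```

Request:
step_arm --series '[-0.012,-0.03,0,0.17,-0.025,-0.06,0,0.35,-0.04,-0.09,0,0.52,-0.05,-0.12,0,0.7,-0.06,-0.15,0,0.87,-0.075,-0.18,0,1.04,-0.09,-0.21,0,1.22,-0.1,-0.235,0,1.386]' --gripper 0.6

```text
time: 2.95
tool_pos: [0.4389, -0.1005, 0.2315]
tcp_rot: [3.129, 0.281, 0.0]
wrist_force: [0.1, -0.1, 0.9]
width: 0.599
grip_force: 0.0
```

```bash
python3 - <<'E'
from h import *
w=wrist();save(w,"w1.png")
for n in ["bar"]+NS:
    for b in viewer.spot_point(w,n)[:3]: print(n,np.round(b["point"],1),round(b["score"],2),toW(w,b["point"]).round(4))
E
```

```text
side_a_left [380.3 135.4] 0.88 [ 0.4807 -0.1615  0.    ]
side_a_left [254.9 174.3] 0.81 [ 0.4128 -0.0316  0.    ]
side_a_left [336.  278.8] 0.74 [ 0.2956 -0.1484  0.    ]
side_a_right [262.3 114.2] 0.81 [ 0.4803 -0.0316  0.    ]
side_a_right [269.3 267.8] 0.8 [ 0.2963 -0.0634  0.    ]
side_a_right [444.3 278.9] 0.72 [ 0.3196 -0.2832 -0.    ]
side_b_left [391.7 244.7] 0.95 [ 0.3543 -0.2061  0.    ]
side_b_left [273.3  23.6] 0.81 [ 0.5692 -0.0314  0.    ]
side_b_left [276.4 223.4] 0.76 [ 0.3573 -0.0639  0.    ]
side_b_right [213.4 136.8] 0.94 [0.4469 0.0182 0.    ]
side_b_right [345.5 238.8] 0.76 [ 0.3521 -0.149   0.    ]
side_b_right [399.4  38.9] 0.72 [ 0.5779 -0.1579  0.    ]
```

View pics/w1.png

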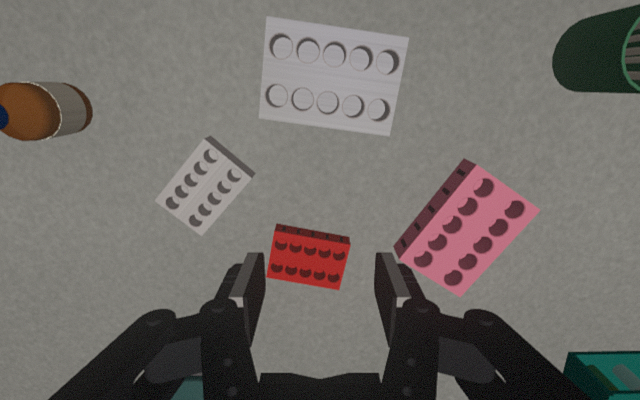

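The big grey block's top spans px (267,17) to (390,135), its slotless view from above. There is free space between it and the red block for the fingers, so I descend there behind side a.

Request:
step_arm --series '[0,0.006,0.04,-0.007,0,0.012,0.09,-0.015,0,0.012,0.14,-0.015,0,0.012,0.18,-0.015,0,0.012,0.205,-0.015,0,0.012,0.22,-0.015,0,0.012,0.225,-0.015,0,0.012,0.225,-0.015]'

```text
time: 4.25
tool_pos: [0.443, -0.1119, 0.0067]
tcp_rot: [3.126, 0.314, 0.001]
wrist_force: [0.2, -0.3, 0.0]
width: 0.6
grip_force: 0.0
```

Request:
step_arm --series '[0.005,0,0,0,0.01,0,0,0,0.015,0,0,0,0.02,0,0,0,0.025,0,0,0,0.03,0,0,0,0.035,0,0,0,0.04,0,0,0]'

```text
time: 5.25
tool_pos: [0.48, -0.1041, 0.0059]
tcp_rot: [-3.126, -0.314, 0.005]
wrist_force: [-4.2, -3.5, 2.4]
width: 0.603
grip_force: 2.5
```

Request:
step_arm --series '[0.006,0,0,0,0.012,0,0,0,0.018,0,0,0,0.024,0,0,0,0.03,0,0,0,0.036,0,0,0,0.042,0,0,0,0.048,0,0,0]'

```text
time: 6.25
tool_pos: [0.5259, -0.0942, 0.0057]
tcp_rot: [-3.125, -0.314, 0.009]
wrist_force: [-7.4, -1.3, 5.7]
width: 0.6
grip_force: 3.7
```

```bash
python3 - <<'E'
from h import *
p=viewer.read_camera("scene");save(p,"s2.png")
for n in NS:
    for b in viewer.spot_point(p,n)[:5]:
        q=toW(p,b["point"])
        if .48<q[0]<.68 and -.22<q[1]<.05: print(n,np.round(b["point"],1),round(b["score"],2),q.round(4))
cv2.imwrite("pics/c2.png",cv2.resize(cv2.imread("pics/s2.png")[150:340,180:420],None,fx=3,fy=3,interpolation=cv2.INTER_CUBIC))
E
```

```text
side_a_left [252.8 253.9] 0.84 [ 0.5454 -0.1523  0.    ]
side_a_right [298.8 222.5] 0.6 [ 0.5235 -0.0229  0.    ]
side_b_left [330.2 238.2] 0.74 [0.6049 0.0028 0.    ]
side_b_right [281.2 276. ] 0.91 [ 0.6299 -0.1371  0.    ]
```

View pics/c2.png

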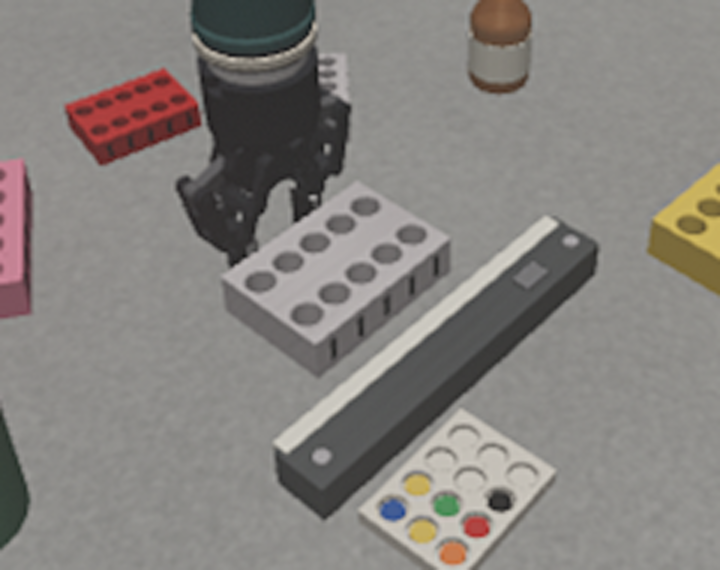

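The block (crop corners (225,285), (320,370), (448,240)) has squared up to the bar, with a gap of about 35 mm. I keep pushing.

Request:
step_arm --series '[0.004,0,0,0,0.008,0,0,0,0.012,0,0,0,0.016,0,0,0,0.019,0,0,0,0.022,0,0,0,0.024,0,0,0,0.026,0,0,0]'

```text
time: 7.5
tool_pos: [0.554, -0.0891, 0.0063]
tcp_rot: [-3.126, -0.313, 0.0]
wrist_force: [-2.3, -0.6, -1.8]
width: 0.6
grip_force: 1.5
```

Request:
step_arm --series '[0.001,0,0,0,0.002,0,0,0,0.003,0,0,0,0.004,0,0,0]'

```text
time: 8.0
tool_pos: [0.5579, -0.0884, 0.0063]
tcp_rot: [-3.126, -0.313, 0.0]
wrist_force: [-3.0, -0.7, -1.4]
width: 0.598
grip_force: 1.5
```

Not in contact with the bar yet, so on in 1 mm rows.

Request:
step_arm --series '[0.001,0,0,0,0.002,0,0,0,0.003,0,0,0,0.004,0,0,0]'

```text
time: 8.5
tool_pos: [0.5582, -0.0883, 0.0061]
tcp_rot: [3.126, 0.315, -0.012]
wrist_force: [-15.0, -5.7, 8.2]
width: 0.599
grip_force: 8.0
```

```bash
python3 - <<'E'
from h import *
p=viewer.read_camera("scene");save(p,"s3.png")
for n in NS:
    for b in viewer.spot_point(p,n)[:5]:
        q=toW(p,b["point"])
        if .48<q[0]<.7 and -.22<q[1]<.05: print(n,np.round(b["point"],1),round(b["score"],2),q.round(4))
cv2.imwrite("pics/c3.png",cv2.resize(cv2.imread("pics/s3.png")[190:330,230:400],None,fx=4,fy=4,interpolation=cv2.INTER_CUBIC))
E
```

```text
side_a_left [263.8 262.8] 0.92 [ 0.58   -0.1467  0.    ]
side_a_right [311.8 230.5] 0.8 [ 0.5619 -0.0147  0.    ]
side_b_left [343.  248.4] 0.67 [0.6447 0.0057 0.    ]
side_b_right [297.9 284.5] 0.93 [ 0.6666 -0.1229  0.    ]
```

View pics/c3.png

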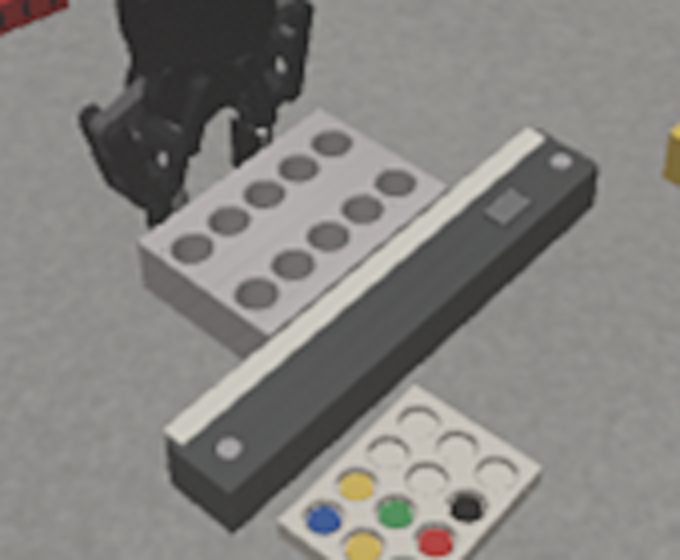

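The block's slotted side now meets the white face along the whole edge, crop (265,335)–(440,190), and the force has risen. I press a little more, rocking slightly to seat both ends, then back off.

Request:
step_arm --series '[0.001,0,0,0,0.002,0,0,0,0.002,0,0,0.02,0.002,0,0,0.03,0.002,0,0,0,0.002,0,0,-0.03,0.002,0,0,0,0.002,0,0,0]'

```text
time: 9.75
tool_pos: [0.5581, -0.0882, 0.0058]
tcp_rot: [-3.125, -0.315, 0.018]
wrist_force: [-18.1, -6.3, 11.0]
width: 0.6
grip_force: 9.6
```

Request:
step_arm --series '[0,0,0,0,-0.005,0,0,0,-0.015,0,0,0,-0.03,0,0,0,-0.04,0,0,0,-0.045,0,-0.03,0,-0.045,0,-0.08,0,-0.045,0,-0.12,0]'

```text
time: 10.75
tool_pos: [0.5196, -0.0963, 0.1281]
tcp_rot: [3.126, 0.313, 0.002]
wrist_force: [0.0, -1.1, -0.1]
width: 0.594
grip_force: 0.0
```

```bash
python3 - <<'E'
from h import *
w=wrist();save(w,"w4.png");print(monitor.read_state()["tool_pos"],monitor.read_state()["wrist_force"])
p=viewer.read_camera("side");save(p,"s4.png")
for q in (w,p):
  for n in NS:
    for b in viewer.spot_point(q,n)[:5]:
        x=toW(q,b["point"])
        if .48<x[0]<.7 and -.22<x[1]<.05: print(n,np.round(b["point"],1),round(b["score"],2),x.round(4))
a=cv2.imread("pics/w4.png")
cv2.imwrite("pics/c4.png",cv2.resize(a[:300,150:500],(700,600),interpolation=cv2.INTER_CUBIC))
E
```

```text
[ 0.52337474 -0.09708929  0.13407711] [ 1.68291336 -0.41276696  3.93428925]
side_a_left [392.3 131.6] 0.88 [ 0.5782 -0.1439  0.    ]
side_a_right [228.2 124.7] 0.92 [ 0.558  -0.0164  0.    ]
side_a_left [344.1 178.5] 0.67 [ 0.5849 -0.1455  0.    ]
side_a_right [328.1 204.3] 0.58 [ 0.5521 -0.0223  0.    ]
side_b_left [292.  197.8] 0.7 [0.64   0.0036 0.    ]
side_b_right [314.9 173.2] 0.84 [ 0.6633 -0.1252  0.    ]
```

View pics/c4.png

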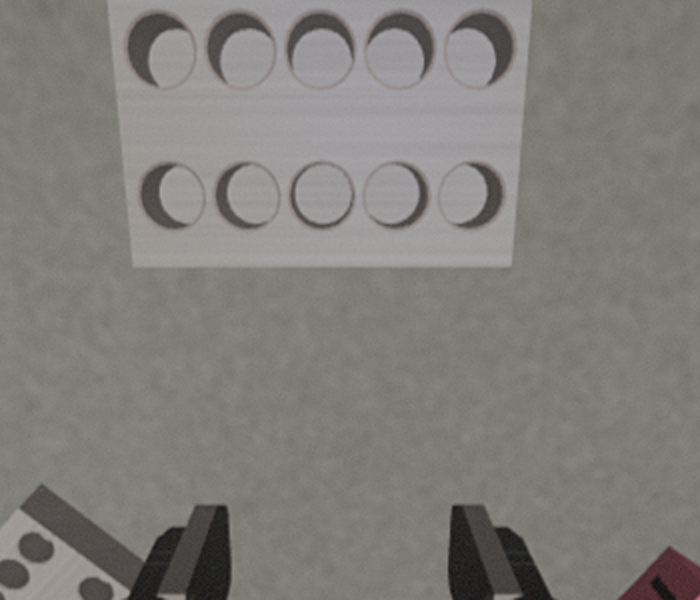

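The rear side is parallel to the finger line. One look at the interface from above.

Request:
step_arm --series '[0,0,-0.03,0,0.01,0,-0.06,0,0.03,0,-0.06,0,0.05,0,-0.06,0,0.07,0,-0.06,0,0.09,0,-0.06,0,0.1,0,-0.06,0,0.1,0,-0.06,0]'

```text
time: 12.25
tool_pos: [0.6176, -0.0762, 0.1854]
tcp_rot: [-3.126, -0.314, 0.002]
wrist_force: [-0.4, -0.3, 0.4]
width: 0.6
grip_force: 0.0
```

```bash
python3 - <<'E'
from h import *
w=wrist();save(w,"w5.png")
E
```

```text
(no output)
```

View pics/w5.png

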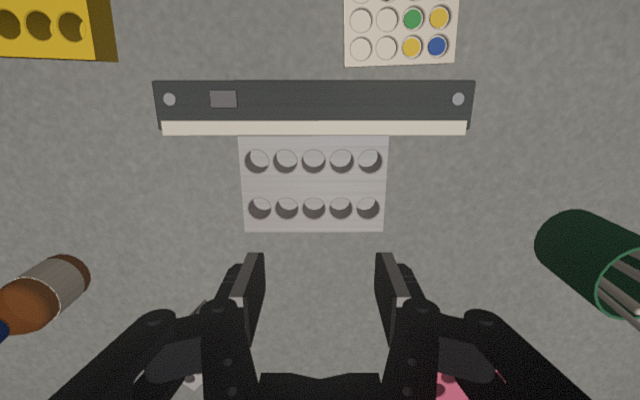

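The block lies flush along the white face, with the contact line from px (238,136) to (389,136) and the bar from 160 to 467. The block-to-bar length ratio also confirms it is the 130 mm block, and the robot is clear of everything.

```bash
python3 -c "
from h import *
print(job.finish_job())"
```

```text
the job is handed in; nothing more can be done
None
```

I pushed the large grey block flush and square against the bar's white face, within its length, and handed in at about 12 s; it started only about 9° off parallel, not the stated 34–90°, so one two-finger push squared it (no corner-walking needed), and I chose it by size and colour although the small grey look-alike's angle (about 48° off) fits that range.

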